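# Open the push-and-turn cleaner bottle

## Robot

A 6-joint arm with a two-finger parallel gripper is mounted at the origin on the work surface. World frame = base frame: x ahead of the robot, y to its left, z up, the work surface at z = 0. Lengths are in mm, angles in rad, forces in N, time in s.
With the tool pointing down it reaches from about 275 to 750 mm from the base axis. Payload 10.2 kg.
Tool frame: the origin (TCP) lies midway between the tips of the shut fingers; the grasp point (between the pads) lies 19 mm behind it (ctrl.grasp_offset is the distance from the TCP to the grasp point, in mm); z points along the fingers, y is the line along which they close (so a half turn about z gives the same grasp; the last joint's range is limited). The gripper opens to 85 mm and grips with 20 to 120 N. Pads are 22 mm wide; open, the fingers measure 114 mm over their backs; the gripper's body (76 mm by 85 mm) begins 54 mm behind the grasp point. The pads swing forward as they close: fully open they stand 13 mm farther back than shut.
Start: joints at [1.049, 0.313, 1.498, -0, 1.331, -0.223], TCP at [154.559, 501.74, 231.294] pointing down, gripper open.
Joint ranges: [-2.94, 2.94], [-0.97, 2.17], [0.19, 2.56], [-1.23, 4.37], [0.02, 3.11], [-2.88, 2.88]. Speed limits (rad/s): [2.39, 2.39, 3.01, 3.14, 3.14, 3.14].

## Interface

Orientations are given as a unit quaternion [w, x, y, z].
In Python, from rig import ctrl, viewer, models gives the robot as it stands. The module is installed in compiled form; this text tells all that it offers.
- The arm moves only by the shell command python3 -m pendant 'ROWS' [OPENING] [FORCE]. ROWS is text: rows parted by semicolons, each of 4 numbers parted by spaces: the shift along the tool's x, y, z in m, then the turn about the tool's z in rad. In form: x y z yaw; .... A call has 1 to 10 rows; each row shifts and turns the commanded pose from where the row before left it, along the tool's axes as they then stand; what a row does not reach is not made up. A row lasts 1/8 s, in which the tool goes at most 62.5 mm and 10.7 degrees, less where a joint would pass 70% of its speed; a pose out of reach is approached as far as the arm can. A call is refused whole if a number of a shift passes 0.0625 or a number of a turn 0.188, either way. A call with a gripper value outside its range is refused whole. OPENING is the opening, from 0 (shut) to 1 (fully open), set as the call begins (- or left out, the last holds). The fingers move at their own pace and stop on an object; FORCE is the grip in N (left out, the last holds). Time passes only in rows, so rows that do not move let the fingers close. It gives the time, the measured TCP pose, the force, the opening and the grip force at its end, in the units of the state.
- ctrl.sense(): the state, without advancing time (a new reading comes with each control period).
- viewer.capture(name): name is "scene" or "top" or "wrist"; returns a dict with "color" (420x560x3 uint8, red, green, blue), "vertical_fov" (degrees; the focal length in pixels is half the picture's height over the tangent of half this angle, whatever the lens; pixels are square), "cx", "cy" (the principal point, pixels), "pose" (4x4, takes a point from camera to world coordinates). Camera axes: x right, y down, z forward; pixel columns grow to the right and rows downward; lengths in mm; the calibration is good to about 2 mm. A picture is of the moment at which its call begins. There is no depth.
- ctrl.finish_job(): hands the job in; it is judged then, once.
Trained networks look in the newest picture that a camera, given by its name, has taken for a name from the list of things; names that differ only in an ending like _2 or _b are one class to them, and where a whole thing is asked for, a point or a joint stands for the part that bears it (a point fixed in the world has none). Each returns a list of dicts, best first, with "p" (0 to 1); they miss things now and then, are a little off and sometimes report something else, mostly with a low value. They report only what shows in the picture. A call takes as long as a camera call. They do not tell look-alikes from the thing itself.
- models.boxes_of(camera, query): "at" ([x, y, z] in mm, in world coordinates, good to about 4 mm: the middle of the surface that is visible of it).
The state is a dict: "time_s": time; "joints": joint angles; "dq": joint speeds; "tau": joint torques, N m; "eef_pos": TCP position; "ee_rot": TCP orientation; "force": force on the tool from outside, world axes, zero at the start; "wrist_torque": the same for the moment, N m; "grip_width": opening from 0.0 (shut) to 1.0 (fully open); "grip_force": force on a finger pad.
Only numpy, scipy, OpenCV 4.12 (cv2) and the standard library are available. Lean on these libraries where they do the work, as an engineer would, in place of code of your own. Each camera call takes 0.05 s, during which the arm holds its last target. There are 200 camera calls.

## Task

Someone left their headphones hanging over the cap of the cleaner bottle: lift them off and hang them over the steel rail, band across the bar, and let go of them. Then press the bottle's push-and-turn safety cap down, keep it pressed while you twist it anticlockwise (seen from above) until it is free, lift it off, and finish while holding the cap level in the gripper, clear above the open bottle, at most about a hand's width up. Leave the other things on the cabinet top where they stand.

Things in the scene. Friction and masses are not known exactly. Their poses are not given: they have to be found in the camera images.
- bottle: White round plastic cleaner bottle, 68 mm in diameter, in a round steel holder (foot 100 mm wide, cup 32 mm high) screwed to the cabinet top: it can neither move nor turn. Origin on its axis at the height of the cabinet top, z up. Its shoulder narrows from 68 mm at 92 mm height to the 29 mm neck at 116 mm. With the cap locked, x of bottle and cap are parallel and the cap's top is 158 mm up.
- bottle_mouth (a point): Centre of the bottle's neck rim, on the axis, 136 mm above the cabinet top (hidden in the cap at the start).
- cap_mid (a point): Centre, half-way up, of the grey round push-and-turn cap on the bottle: 48 mm in diameter, 30 mm high (top 15 mm above this point, skirt's lower edge 15 mm below), 50 g, z up along its axis. Its ribbed upright side can be gripped at any yaw; take it by its upper 20 mm. Once turned free it need not be pressed any more and lifts straight off.
- cap: The same cap: origin at its lower edge, x through its two inner lugs. Locked by a spring, it neither turns nor pulls off. Pressing takes about 7 N at first, 13 N at the bottom (7 mm down); while pressed more than 4 mm it turns anticlockwise seen from above, only that way. Turned 55 to 100 degrees (end stop) it is free; aim for 75 to 80. Let up earlier, it stays on.
- band_mid (a point): Centre of the headband's padded top: straight, 50 mm long (x), 28 mm wide (y), 18 mm thick, underside 9 mm below this point, at the start flat on the bottle's cap. x runs from ear to ear, z up. Pinch it across its width (closing along y). The cap, later the bar, lies just under it, so fingertips must not reach more than 9 mm below this point.
- headphones: The same headphones, a stiff black inverted U, 160 g: 150 mm wide outside along x, clear width between the ear cups 110 mm; the round ear cups (58 mm) hang to 115 mm below the pad's underside. Origin: centre of the pad's underside.
- rail: Fixed steel rail: one level round bar, 14 mm in diameter, 220 mm long along the rail's own y, between two posts; bar axis 150 mm above the cabinet top (bar's top at 157 mm). Origin: under the middle of the bar at the height of the cabinet top. Round feet 70 mm wide under each post.
- rail_mid (a point): Middle of the rail's bar, on its axis, 150 mm above the cabinet top. The headphones belong anywhere within 60 mm of it along the bar, x of the headphones across the bar, pad on the bar, one ear cup on each side.
- grip_ring_mid (a point): Green silicone grip ring lying flat, 72 mm wide, 20 mm high (this point is at its centre). Leave alone.
- frac_plate: Small steel fractional plate lying flat, 90 mm wide, 14 mm high, origin under its centre. Leave alone.
- yoga_block: Wooden yoga block, 228 x 120 x 75 mm, origin under its centre. Leave alone.
- dumbbell: Small aluminium dumbbell, 170 mm long, 60 mm high, origin under its middle. Leave alone.
- flask: Aluminium drinking flask, 68 mm wide, 170 mm high, at the far side, free-standing, origin under its centre. Leave alone.
Not all that is in view belongs to the job. Of the things that look like the cap, the largest one is meant.

How it is judged (in metres and radians):
On the way, in this order (a step that is already met when the one before it is completed fails the run):
1. the headphones hang over the rail's bar, let go (contact force between headphones and rail above 0.7 N and z of band_mid in the frame of rail between 0.15 and 0.185 m and x of band_mid in the frame of rail between -0.03 and 0.03 m and y of band_mid in the frame of rail between -0.09 and 0.09 m and angle between headphones's own z axis and vertical below 0.5 rad and contact force between headphones and the fingers below 0.05 N and contact force between headphones and bottle below 0.05 N and contact force between headphones and cap below 0.05 N and linear speed of headphones below 0.05 m/s), for 0.3 s.
2. the cap is pressed down at least 3 mm, still unturned (z of cap_mid in the frame of bottle below 0.14 m and angle between the x axis of cap and the x axis of bottle, either way round below 0.35 rad), for 0.02 s.
3. the cap, still down on the bottle, is turned to where it comes free (z of cap_mid in the frame of bottle below 0.147 m and angle between the x axis of cap and the x axis of bottle, either way round above 0.8 rad), for 0.02 s.
At the end, for the whole second after the job is handed in: Gripper holds the cap level (17 deg), still, touching nothing else, its lower edge 15 to 125 mm above the bottle rim, within 40 mm of its axis; headphones hang still and untouched over the bar, pad within 30 mm of the bar line and 90 mm of its middle, upright within 29 deg (all of step 1 and z of cap_mid in the frame of bottle_mouth between 0.03 and 0.14 m and horizontal distance between cap_mid and bottle_mouth below 0.04 m and angle between cap's own z axis and vertical below 0.3 rad and contact force between cap and the fingers above 1 N and contact force between cap and bottle below 0.05 N and contact force between cap and headphones below 0.05 N and linear speed of cap below 0.05 m/s); the arm keeps its last pose, push and grip.
It fails at once if a bystander (grip ring, plate, block, dumbbell, flask) was moved by more than 30 mm or knocked over (distance of any of grip_ring_mid, frac_plate, yoga_block, dumbbell, flask from where it was at the start of the episode above 0.03 m or angle between flask's own z axis and vertical above 0.4 rad).
It also fails if it takes over 61 s, if anything falls off the work surface, if the arm or the gripper's body presses on something with over 40 N, if the wrist force passes 120 N, or if a joint passes its speed limit or range.

## Working session

There is one attempt and no reset: what is moved stays moved. The work goes in short steps, Python scripts to look and compute and a shell command to move; the robot and the scene stay as the last step left them, time stands still between calls to the robot, and variables do not carry over. Pictures are saved under pics/ and viewed, at most 10 in all, crops included, and the job is handed in when it is done.

```bash
mkdir -p pics; cat > h.py <<'E'
import numpy as np, cv2
from rig import ctrl, viewer, models
def cap(n,f=None):
    c=viewer.capture(n)
    if f: cv2.imwrite(f'pics/{f}.png',c['color'][:,:,::-1])
    return c
def K(c):
    f=c['color'].shape[0]/2/np.tan(np.radians(c['vertical_fov'])/2); return f
def proj(c,p):
    T=np.linalg.inv(np.array(c['pose'])); q=T[:3,:3]@np.array(p,float)+T[:3,3]
    f=K(c); return [round(float(f*q[0]/q[2]+c['cx']),1),round(float(f*q[1]/q[2]+c['cy']),1)]
def ray(c,u,v,z):
    T=np.array(c['pose']); d=T[:3,:3]@np.array([(u-c['cx'])/K(c),(v-c['cy'])/K(c),1]); o=T[:3,3]
    return np.round(o+d*(z-o[2])/d[2],1)
E
python3 - <<'E'
from h import *
for n in ('scene','top'):
    c=cap(n,n+'0'); print(n,np.round(c['pose'],3).tolist(),c['vertical_fov'],c['cx'],c['cy'])
    for q in ['cap','cap_mid','bottle','band_mid','headphones','rail','grip_ring_mid','frac_plate','yoga_block','dumbbell','flask']:
        print(q,[(np.round(b['at']).tolist(),round(b['p'],2),proj(c,b['at'])) for b in models.boxes_of(n,q)[:4]])
print(ctrl.sense())
E
```

```text
scene [[0.592, 0.45, -0.669, 1438.759], [0.805, -0.306, 0.508, -664.845], [0.024, -0.839, -0.543, 854.162], [0.0, 0.0, 0.0, 1.0]] 46.57813437196501 280.672306708716 215.34176501044172
cap [([480.0, -330.0, 21.0], 0.66, [157.9, 279.2]), ([584.0, -113.0, 19.0], 0.61, [250.3, 270.4])]
cap_mid [([587.0, -112.0, 19.0], 0.71, [251.1, 271.0]), ([570.0, -246.0, 147.0], 0.7, [200.2, 246.3]), ([367.0, 473.0, 72.0], 0.56, [355.4, 166.1]), ([476.0, -326.0, 21.0], 0.48, [158.8, 277.9])]
bottle [([584.0, -252.0, 52.0], 0.71, [203.6, 280.6]), ([611.0, -236.0, 110.0], 0.17, [213.2, 265.9])]
band_mid [([617.0, -235.0, 111.0], 0.67, [214.7, 266.4])]
headphones [([615.0, -236.0, 106.0], 0.9, [214.3, 267.4])]
rail [([580.0, 307.0, 95.0], 0.67, [365.2, 200.1]), ([583.0, -254.0, 55.0], 0.33, [202.5, 279.5])]
grip_ring_mid [([506.0, 8.0, 20.0], 0.91, [270.3, 241.2])]
frac_plate [([398.0, 2.0, 12.0], 0.61, [248.1, 226.7])]
yoga_block [([367.0, 475.0, 70.0], 0.79, [355.7, 166.5])]
dumbbell [([380.0, -492.0, 38.0], 0.8, [81.2, 276.8])]
flask [([751.0, -1.0, 88.0], 0.9, [324.7, 267.9])]
top [[0.01, -0.977, 0.2
[... 1136 characters left out ...]
0.3, 148.1])]
{'time_s': 1.2, 'joints': array([ 1.04859878e+00,  3.12886393e-01,  1.49768240e+00,  7.40564781e-06,
        1.33100297e+00, -2.23413222e-01]), 'dq': array([-0.00042307,  0.00069965, -0.00033099,  0.00038475, -0.00293283,
        0.00083846]), 'tau': array([-3.39787566e-04, -4.12174308e+01, -2.59893751e+01, -3.29454006e-04,
        5.29446133e-04,  2.30906920e-07]), 'eef_pos': array([154.56075295, 501.74528918, 231.30777418]), 'ee_rot': array([4.53454539e-07, 1.48837962e-01, 9.88861598e-01, 1.10347745e-05]), 'force': array([-0.41299183,  0.5117115 ,  0.04768193]), 'wrist_torque': array([-0.056691  , -0.01916156,  0.01313676]), 'grip_force': 0.0, 'grip_width': 1.002032367671673}
```

```bash
python3 - <<'E'
import cv2,numpy as np
t=cv2.imread('pics/top0.png');s=cv2.imread('pics/scene0.png')
def cr(i,x,y,w,h,W,H): return cv2.resize(i[y:y+h,x:x+w],(W,H),interpolation=cv2.INTER_CUBIC)
a=np.hstack([cr(t,300,150,100,75,400,300),cr(t,150,120,100,75*4//3*3//4,400,300)])
b=np.hstack([cr(s,140,220,133,100,400,300),cr(s,300,130,133,100,400,300)])
cv2.imwrite('pics/m1.png',np.vstack([a,b]))
E
```

```text
(no output)
```

View pics/m1.png

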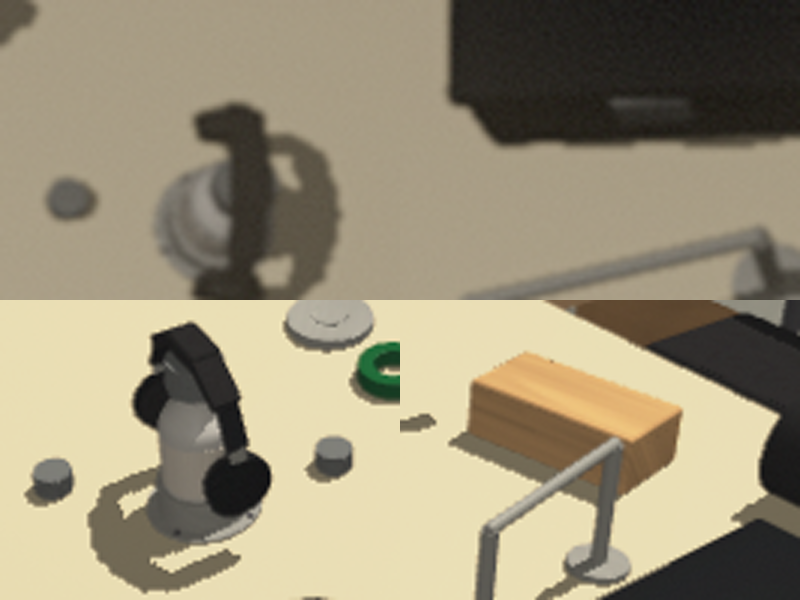

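View pics/top0.png

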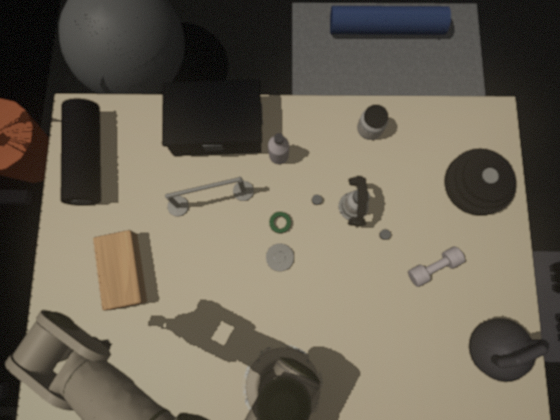

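Candidates for the cap: loose grey caps at top-view (317,200) and (385,233), and the one on the bottle under the headband at (355,196). The bottle cap is the largest and the only one 158 mm up, and the enlarged crop confirms it. The rail bar runs from about (168,193) to (242,181).

```bash
cat >> h.py <<'E'
from scipy.spatial.transform import Rotation as R
def st():
    s=ctrl.sense(); q=s['ee_rot']; r=R.from_quat([q[1],q[2],q[3],q[0]]).as_matrix(); return s,np.array(s['eef_pos']),r
def go(target,yangle=None):
    """tool-axis shift (m) to reach target mm at current yaw, plus yaw to have tool y at world angle (deg)"""
    s,p,r=st(); d=r.T@(np.array(target)-p)/1000
    print('t',round(s['time_s'],2),'tcp',np.round(p,1),'tool y ang',round(np.degrees(np.arctan2(r[1,1],r[0,1])),2),'shift',np.round(d,4))
    if yangle is not None:
        a=np.degrees(np.arctan2(r[1,1],r[0,1])); dy=(a-yangle+90)%180-90; print('yaw',round(np.radians(dy),4),'joint6',round(s['joints'][5],2))
E
python3 - <<'E'
from h import *
c=cap('wrist'); s,p,r=st(); T=np.array(c['pose'])
print('cam in tool',np.round(r.T@(T[:3,3]-p),1),'axes',np.round(r.T@T[:3,:3],3).tolist(),c['vertical_fov'])
t=cap('top')
for u,v in [(168,193),(241,181)]: print('rail end',ray(t,u,v,150))
go([545,-225,400],90)
E
```

```text
cam in tool [  69.8   -1.  -143.5] axes [[-0.001, -0.963, -0.269], [1.0, -0.001, -0.0], [0.0, -0.269, 0.963]] 60.24329381598829
rail end [565.3 346.9 150. ]
rail end [604.1 130.1 150. ]
t 1.3 tcp [154.6 501.7 231.3] tool y ang 72.88 shift [-0.5871 -0.5796 -0.1687]
yaw -0.2988 joint6 -0.22
```

```bash
python3 -m pendant '-0.03 0 -0.04 -0.15;-0.0600 0 -0.05 -0.15;-0.06 -0.02 -0.02 0;-0.06 -0.02 0 0;-0.06 -0.04 0 0;-0.06 -0.05 0 0;-0.06 -0.06 0 0;0 0 0 0'; python3 - <<'E'
from h import *
go([545,-225,340],90); c=cap('wrist','w1'); go([545,235,340],90)
for q in ['rail']: print(q,[(np.round(b['at']).tolist(),round(b['p'],2),proj(c,b['at'])) for b in models.boxes_of('wrist',q)[:4]])
print(proj(c,[565,347,150]),proj(c,[604,130,150]))
E
```

```text
time_s: 2.3
eef_pos: [493.5, 325.6, 329.3]
ee_rot: [-0.0, 0.002, 1.0, -0.0]
force: [-1.7, 0.6, -0.0]
grip_width: 1.003
grip_force: 0.0
t 2.3 tcp [493.5 325.6 329.3] tool y ang 89.76 shift [-0.0538 -0.5504 -0.0102]
yaw -0.0042 joint6 -1.18
t 2.35 tcp [492.  327.3 329.7] tool y ang 89.9 shift [-0.0532 -0.0922 -0.0103]
yaw -0.0018 joint6 -1.18
rail [([578.0, 263.0, 68.0], 0.73, [230.3, 241.6])]
[305.3, 259.1] [86.5, 296.4]
```

View pics/w1.png

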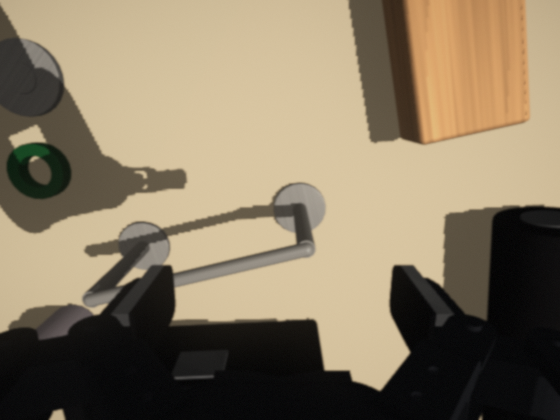

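The wrist view shows the bar from (88,298) to (308,248). Its post feet are at (300,207) and (144,245), and the front of a black box lies behind it at row ~322.

```bash
python3 -m pendant '-0.05 -0.06 -0.01 0;0 -0.0625 0 0;0 -0.0625 0 0;0 -0.0625 0 0;0 -0.0625 0 0;0 -0.0625 0 0;0.0 -0.0625 0 0;0.01 -0.0625 0 0;0.01 -0.03 0 0;0 0 0 0'; python3 - <<'E'
from h import *
# rail from w1: re-create camera from tool transform at that time
c=cap('wrist','w2'); s,p,r=st(); T=np.array(c['pose']); go([545,-225,340],90)
Tt=np.eye(4);Tt[:3,:3]=r;Tt[:3,3]=p; C=np.linalg.inv(Tt)@T
W=np.eye(4);W[:3,:3]=R.from_euler('z',-0.1,degrees=True).as_matrix()@np.array([[-1,0,0],[0,1,0],[0,0,-1]]);W[:3,3]=[492,327.3,329.7]
d=dict(c);d['pose']=W@C
a,b=ray(d,88,298,150),ray(d,308,248,150); print('bar',a,b,np.linalg.norm(a-b),(a+b)/2,'ang',np.degrees(np.arctan2(*(b-a)[1::-1])))
f,g=ray(d,300,207,4),ray(d,144,245,4); print('feet',f,g,(f+g)/2, 'ang',np.degrees(np.arctan2(*(f-g)[1::-1])),'box base',ray(d,155,323,0),ray(d,318,321,0))
for q in ['band_mid','headphones','cap_mid','bottle']: print(q,[(np.round(x['at']).tolist(),round(x['p'],2),proj(c,x['at'])) for x in models.boxes_of('wrist',q)[:4]])
E
```

```text
time_s: 3.65
eef_pos: [511.1, -186.0, 338.1]
ee_rot: [0.0, -0.0, 1.0, 0.0]
force: [0.0, 1.1, -0.2]
grip_width: 1.002
grip_force: 0.0
t 3.7 tcp [ 511.5 -184.8  338.3] tool y ang 90.09 shift [-0.0334 -0.0402 -0.0017]
yaw 0.0016 joint6 -2.13
bar [604.3 131.9 150. ] [551.8 350.2 150. ] 224.52425258755454 [578.05 241.05 150.  ] ang 103.5225325174184
feet [551.5 349.5   4. ] [605.3 133.9   4. ] [578.4 241.7   4. ] ang 104.01122894014968 box base [731.  135.5   0. ] [728.6 378.1   0. ]
band_mid [([540.0, -225.0, 159.0], 0.76, [240.6, 217.5])]
headphones [([534.0, -225.0, 162.0], 0.76, [240.6, 211.9])]
cap_mid [([554.0, -215.0, 155.0], 0.94, [251.7, 229.9]), ([465.0, -324.0, 20.0], 0.84, [171.9, 126.6]), ([574.0, -110.0, 21.0], 0.65, [339.6, 210.6])]
bottle [([546.0, -210.0, 32.0], 0.56, [263.9, 192.5])]
```

View pics/w2.png

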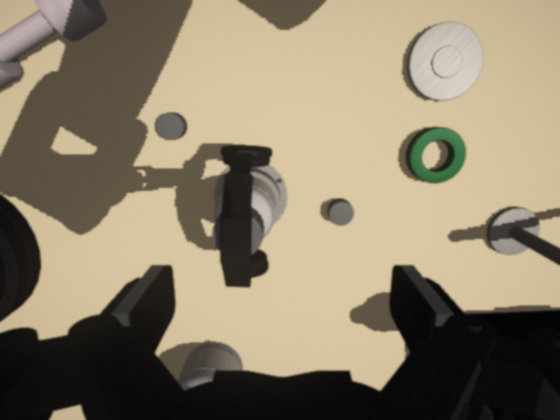

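The wrist view shows the headband vertical in the picture, around (238,150)–(238,285), with the cap under it at about (250,232). Loose caps lie at (170,125) and (340,211). I'll zoom in on the band.

```bash
python3 - <<'E'
import cv2,numpy as np
t=cv2.imread('pics/w2.png')[135:295,180:320]
t=np.clip(t.astype(float)*2.2,0,255).astype(np.uint8)
b=cv2.resize(t,None,fx=3.7,fy=3.7,interpolation=cv2.INTER_CUBIC)
for i in range(0,160,20): cv2.putText(b,str(135+i),(0,int(i*3.7)+8),0,.4,(0,0,255),1);cv2.line(b,(0,int(i*3.7)),(8,int(i*3.7)),(0,0,255),1)
for i in range(0,140,20): cv2.putText(b,str(180+i),(int(i*3.7),10),0,.4,(0,0,255),1);cv2.line(b,(int(i*3.7),12),(int(i*3.7),20),(0,0,255),1)
cv2.imwrite('pics/w2c.png',b)
E
```

```text
(no output)
```

View pics/w2c.png

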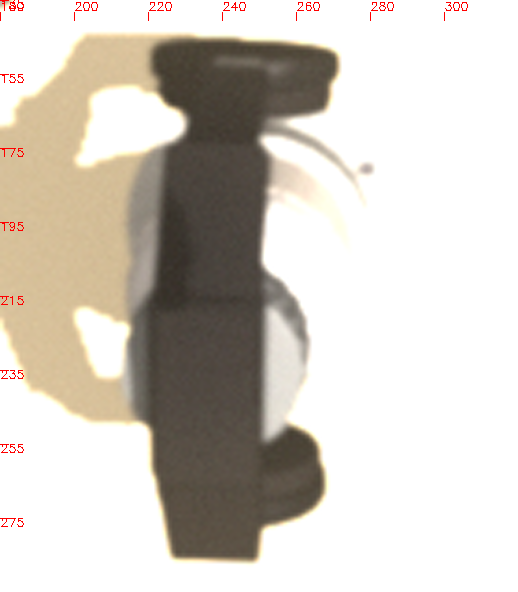

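```bash
python3 - <<'E'
from h import *
c=cap('wrist')
P=[ray(c,u,v,176) for u,v in [(219.5,215),(248.5,215),(219.5,264),(248.5,264)]]
print(P,np.mean(P,0))
print('cap L/R',ray(c,261.5,229,158), ray(c,213.5,229,150))
m=np.mean(P,0); go([m[0],m[1],340],90)
# top-view check of cap & band outline
print('cup near',ray(c,221,150,120),ray(c,269,150,120))
t=cap('top'); print('pad in top',proj(t,m))
E
```

```text
[array([ 534. , -239.8,  176. ]), array([ 534. , -214.2,  176. ]), array([ 581. , -241.8,  176. ]), array([ 580.9, -215.2,  176. ])] [ 557.475 -227.75   176.   ]
cap L/R [ 553.2 -203.9  158. ] [ 556.  -250.9  150. ]
t 3.95 tcp [ 511.7 -184.4  338.3] tool y ang 90.18 shift [-0.0456 -0.0435 -0.0017]
yaw 0.0032 joint6 -2.14
cup near [ 483.5 -245.4  120. ] [ 483.4 -197.7  120. ]
pad in top [362.6, 195.1]
```

```bash
python3 -m pendant '-0.0455 -0.0435 0.03 0.02;0 0 0.06 0;0 0 0.04 0;0 0 0 0;0 0 0 0' 0.75; python3 - <<'E'
from h import *
go([557.5,-228,160],89)
c=cap('wrist','w3'); print(proj(c,[557.5,-228,176]))
for q in ['band_mid']: print(q,[(np.round(x['at']).tolist(),round(x['p'],2),proj(c,x['at'])) for x in models.boxes_of('wrist',q)[:4]])
E
```

```text
time_s: 4.62
eef_pos: [553.0, -224.8, 213.5]
ee_rot: [0.001, 0.009, 1.0, -0.001]
force: [-0.0, 0.4, 0.5]
grip_width: 0.753
grip_force: 0.0
t 4.62 tcp [ 553.  -224.8  213.5] tool y ang 88.95 shift [-0.0044 -0.0031  0.0535]
yaw -0.0009 joint6 -2.13
[277.4, 250.6]
band_mid [([538.0, -224.0, 162.0], 0.73, [283.5, 208.2])]
```

View pics/w3.png

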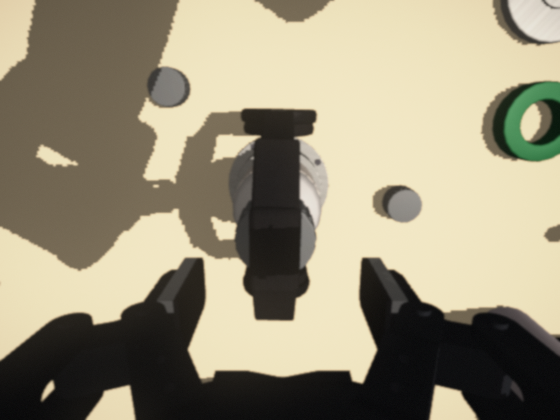

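The band sits between the fingers at columns 251–301, with its pad centre at about (277,250), which agrees with the estimate. I'll descend and grip.

```bash
python3 -m pendant '-0.004 -0.003 0.03 0;0 0 0.024 0;0 0 0 0;0 0 0 0'; python3 -m pendant '0 0 0 0;0 0 0 0;0 0 0 0;0 0 0 0;0 0 0 0' 0.15 50; python3 - <<'E'
from h import *
go([557.5,-228,160],89)
E
```

```text
time_s: 5.22
eef_pos: [556.8, -228.1, 159.2]
ee_rot: [0.001, 0.009, 1.0, -0.001]
force: [0.5, -0.0, 0.4]
grip_width: 0.751
grip_force: 0.0
time_s: 5.85
eef_pos: [556.4, -227.9, 157.6]
ee_rot: [0.0, 0.009, 1.0, -0.0]
force: [0.7, -0.8, 4.6]
grip_width: 0.314
grip_force: 53.8
t 5.85 tcp [ 556.4 -227.9  157.6] tool y ang 88.92 shift [-0.0011 -0.0001 -0.0024]
yaw -0.0014 joint6 -2.14
```

```bash
python3 -m pendant '0 0 -0.015 0;0 0 -0.03 0;0 0 -0.04 0;0 0 -0.04 0;0 0 -0.03 0;0 0 -0.01 0;0 0 0 0'; python3 - <<'E'
from h import *
go([578,241,330],103.7)
cap('wrist','w4')
E
```

```text
time_s: 6.72
eef_pos: [556.1, -227.6, 321.7]
ee_rot: [-0.0, 0.009, 1.0, 0.0]
force: [0.1, -0.4, -2.1]
grip_width: 0.315
grip_force: 53.1
t 6.72 tcp [ 556.1 -227.6  321.7] tool y ang 88.93 shift [-0.0132  0.4689 -0.0081]
yaw -0.2579 joint6 -2.14
```

View pics/w4.png

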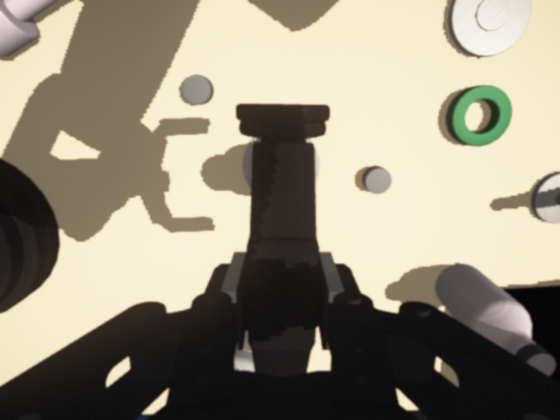

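Headphones are held level, and the bottle cap is uncovered below.

```bash
python3 -m pendant '0 0.02 0 0;0 0.045 0 0;0 0.06 0 0;0 0.06 0 0;0 0.06 0 0;0 0.06 0 0;-0.006 0.06 0 0;-0.007 0.06 0 -0.06;0 0.03 0 -0.1;0 0.015 0 -0.1'; python3 -m pendant '0 0 0 0;0 0 0 0';  python3 - <<'E'
from h import *
go([578,241,330],103.7)
E
```

```text
time_s: 8.02
eef_pos: [572.5, 244.6, 320.9]
ee_rot: [-0.001, -0.123, 0.992, 0.0]
force: [0.1, -0.4, -2.2]
grip_width: 0.315
grip_force: 53.0
time_s: 8.28
eef_pos: [573.5, 241.5, 321.9]
ee_rot: [-0.0, -0.119, 0.993, -0.0]
force: [0.6, 0.1, -1.9]
grip_width: 0.313
grip_force: 53.0
t 8.28 tcp [573.5 241.5 321.9] tool y ang 103.7 shift [-0.0042 -0.0016 -0.0081]
yaw 0.0 joint6 -1.6
```

```bash
python3 -m pendant '-0.004 -0.001 0 0;0 0 0.03 0;0 0 0.04 0;0 0 0.03 0;0 0 0 0;0 0 0 0';  python3 - <<'E'
from h import *
go([578,241,157.5],103.7)
c=cap('scene','s5'); i=c['color'][120:260,290:450]; 
w=cap('wrist','w5')['color'][180:420,120:440]
a=cv2.resize(i,(480,420),interpolation=cv2.INTER_CUBIC); b=cv2.resize(w,(320,240)); b=np.vstack([b,np.zeros((180,320,3),np.uint8)])
o=np.clip(np.hstack([a,b]).astype(float)*1.6,0,255).astype(np.uint8)
cv2.imwrite('pics/m5.png',o[:,:,::-1])
E
```

```text
time_s: 9.02
eef_pos: [578.7, 241.6, 223.9]
ee_rot: [0.001, -0.12, 0.993, 0.0]
force: [0.7, -0.1, -1.0]
grip_width: 0.313
grip_force: 53.0
t 9.03 tcp [578.7 241.6 223.9] tool y ang 103.77 shift [ 0.0009 -0.0004  0.0664]
yaw 0.0013 joint6 -1.6
```

View pics/m5.png

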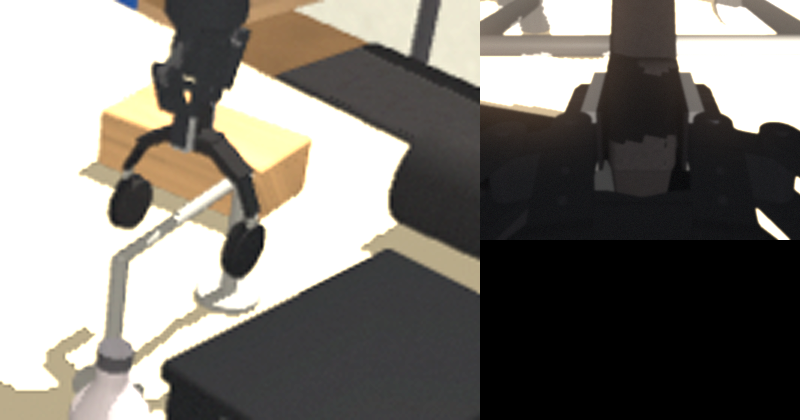

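The ear cups straddle the bar: one is at crop (130,200), the other at (243,250), and the bar passes between them. I'll lower the rest of the way.

```bash
python3 -m pendant '0 0 0.03 0;0 0 0.02 0;0 0 0.01 0;0 0 0.004 0;0 0 0 0;0 0 0 0'; python3 -m pendant '0 0 0.002 0;0 0 0 0;0 0 0 0'
```

```text
time_s: 9.88
eef_pos: [578.2, 241.8, 159.0]
ee_rot: [0.001, -0.12, 0.993, 0.0]
force: [0.6, -0.3, -1.9]
grip_width: 0.311
grip_force: 53.0
time_s: 10.25
eef_pos: [578.2, 241.9, 157.2]
ee_rot: [0.001, -0.12, 0.993, 0.0]
force: [-2.1, -0.4, 5.4]
grip_width: 0.314
grip_force: 53.8
```

```bash
python3 -m pendant '0 0 0 0;0 0 0 0;0 0 0 0;0 0 0 0' 0.6 ; python3 - <<'E'
from h import *
c=cap('scene','s6'); i=c['color'][120:260,290:450]
a=cv2.resize(i,(480,420),interpolation=cv2.INTER_CUBIC)
cv2.imwrite('pics/m6.png',np.clip(a*1.4,0,255).astype(np.uint8)[:,:,::-1])
E
```

```text
time_s: 10.75
eef_pos: [577.9, 241.8, 156.1]
ee_rot: [-0.0, -0.12, 0.993, -0.0]
force: [-0.9, 0.2, 0.1]
grip_width: 0.604
grip_force: 0.0
```

View pics/m6.png

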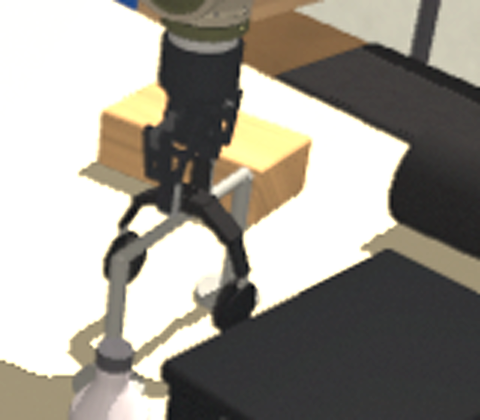

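Headphones hang from the bar with the fingers open. I'll rise and go back to the bottle.

```bash
python3 -m pendant '0 0 -0.02 0;0 0 -0.05 0;0 0 -0.06 0;0 0 -0.06 0;0 0 0 0.12;0 0 0 0.12;0.02 -0.06 0 0;0.02 -0.06 0 0;0.01 -0.06 0 0;0 -0.06 0 0'; python3 -m pendant '0 -0.06 0 0;0 -0.06 0 0;0 -0.05 0 0;0 -0.05 0 0;0 0 0 0;0 0 0 0' 1.0; python3 - <<'E'
from h import *
c=cap('wrist','w7')
for n in ('wrist','top','scene'):
  if n!='wrist': c=cap(n,n+'7')
  for q in ['band_mid','headphones','cap_mid','bottle']: print(n,q,[(np.round(x['at']).tolist(),round(x['p'],2),proj(c,x['at'])) for x in models.boxes_of(n,q)[:4]])
go([557,-228,230],10)
E
```

```text
time_s: 12.05
eef_pos: [527.8, 1.5, 346.7]
ee_rot: [0.0, -0.001, 1.0, -0.0]
force: [1.1, 0.5, -0.0]
grip_width: 0.602
grip_force: 0.0
time_s: 12.8
eef_pos: [528.9, -216.5, 346.2]
ee_rot: [0.0, -0.001, 1.0, 0.0]
force: [0.9, 0.2, -0.4]
grip_width: 0.999
grip_force: 0.0
wrist band_mid []
wrist headphones []
wrist cap_mid [([576.0, -110.0, 21.0], 0.92, [362.0, 197.4]), ([555.0, -228.0, 158.0], 0.82, [270.9, 210.8]), ([702.0, 18.0, 69.0], 0.63, [462.6, 301.2]), ([466.0, -326.0, 23.0], 0.6, [194.6, 112.3])]
wrist bottle [([540.0, -229.0, 32.0], 0.94, [272.2, 172.2])]
top band_mid [([560.0, 235.0, 154.0], 0.85, [205.3, 194.7])]
top headphones [([563.0, 236.0, 151.0], 0.63, [204.9, 193.9])]
top cap_mid [([464.0, -324.0, 16.0], 0.64, [384.7, 235.2])]
top bottle []
scene band_mid [([615.0, 240.0, 132.0], 0.95, [358.6, 201.1]), ([583.0, -248.0, 47.0], 0.7, [204.9, 281.2])]
scene headphones [([614.0, 238.0, 129.0], 0.58, [357.6, 201.8])]
scene cap_mid [([571.0, -233.0, 154.0], 0.85, [205.1, 242.4]), ([474.0, -329.0, 22.0], 0.53, [157.2, 277.7])]
scene bottle [([587.0, -246.0, 51.0], 0.71, [206.4, 280.6])]
t 13.55 tcp [ 529.  -216.9  346.2] tool y ang 90.07 shift [-0.028  -0.0112  0.1162]
yaw 1.3975 joint6 -2.17
```

```bash
python3 -m pendant '0 0 0 0.18;0 0 0 0.18;0 0 0 0.18;0 0 0 0.18;0 0 0 0.18;0 0 0 0.18;0 0 0 0.18;0 0 0 0.13;0 0 0 0'; python3 - <<'E'
from h import *
i=cv2.imread('pics/w7.png'); g=cv2.cvtColor(i,cv2.COLOR_BGR2GRAY)[170:260,225:320]
g=cv2.resize(g,None,fx=4,fy=4,interpolation=cv2.INTER_CUBIC); g=cv2.medianBlur(g,9)
h=cv2.HoughCircles(g,cv2.HOUGH_GRADIENT,1,10,param1=60,param2=25,minRadius=80,maxRadius=130)
print(None if h is None else [(round(x/4+225,1),round(y/4+170,1),round(r/4,1)) for x,y,r in h[0][:5]])
c=cap('wrist','w8')
for q in ['cap_mid']: print(q,[(np.round(x['at']).tolist(),round(x['p'],2),proj(c,x['at'])) for x in models.boxes_of('wrist',q)[:4]])
# compare with expected top outline of the cap at (557,-228): overlay for view
W=cv2.imread('pics/w8.png'); A=W.copy()
for t in np.linspace(0,2*np.pi,24,endpoint=False):
    for z,col in((158,(0,0,255)),(128,(0,255,0))): u,v=proj(c,[557+24*np.cos(t),-228+24*np.sin(t),z]); cv2.circle(A,(int(round(u)),int(round(v))),0,col,-1)
u,v=map(int,proj(c,[557,-228,158])); cr=lambda X: cv2.resize(X[max(v-45,0):v+45,max(u-45,0):u+45],(395,395),interpolation=cv2.INTER_CUBIC)
cv2.imwrite('pics/m8.png',np.hstack([cr(W),cr(A)])); print(u,v)
go([557,-228,230],10)
E
```

```text
time_s: 14.68
eef_pos: [528.9, -216.9, 346.2]
ee_rot: [0.0, 0.639, 0.769, -0.0]
force: [-0.5, 0.2, 0.1]
grip_width: 0.997
grip_force: 0.0
[(np.float32(269.6), np.float32(212.4), np.float32(25.4)), (np.float32(269.4), np.float32(209.6), np.float32(27.8)), (np.float32(266.9), np.float32(212.1), np.float32(27.6)), (np.float32(271.9), np.float32(213.9), np.float32(22.9)), (np.float32(269.6), np.float32(215.6), np.float32(22.7))]
cap_mid [([579.0, -108.0, 20.0], 0.92, [340.4, 81.4]), ([468.0, -324.0, 22.0], 0.65, [225.2, 230.0])]
311 198
t 14.78 tcp [ 528.9 -216.9  346.2] tool y ang 10.58 shift [-0.0161  0.0256  0.1162]
yaw 0.0101 joint6 -0.78
```

View pics/m8.png

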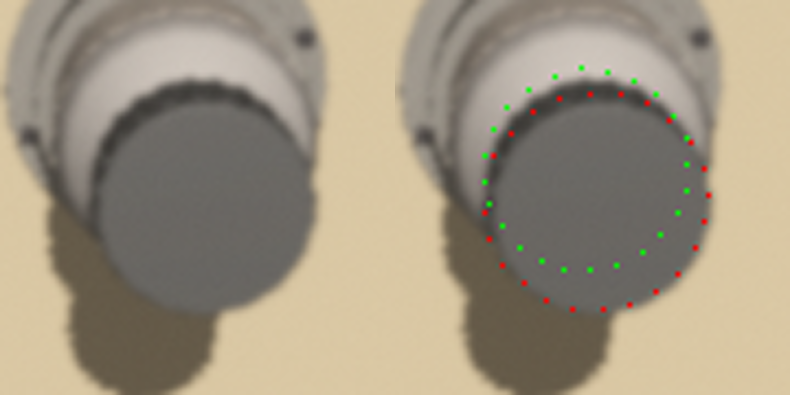

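The cap's grey disc, enlarged, is centred about 1 px right of and below the predicted outline. That puts its axis at about (558,-228.7). I'll descend over it.

```bash
python3 -m pendant '-0.017 0.0265 0.02 0;0 0 0.05 0;0 0 0.05 0;0 0 0.04 0;0 0 0.03 0;0 0 0.015 0;0 0 0 0;0 0 0 0'; python3 - <<'E'
from h import *
go([558,-228.7,132],10)
E
```

```text
time_s: 15.78
eef_pos: [558.6, -229.1, 142.6]
ee_rot: [0.001, 0.64, 0.769, 0.0]
force: [0.3, -0.3, 0.1]
grip_width: 1.0
grip_force: 0.0
t 15.78 tcp [ 558.6 -229.1  142.6] tool y ang 10.46 shift [ 0.0006 -0.0006  0.0106]
yaw 0.0079 joint6 -0.77
```

```bash
python3 -m pendant '0 0 0.01 0;0 0 0 0;0 0 0 0;0 0 0 0'; python3 -m pendant '0 0 0 0;0 0 0 0;0 0 0 0;0 0 0 0;0 0 0 0' 0.3 80
```

```text
time_s: 16.27
eef_pos: [558.2, -228.8, 131.4]
ee_rot: [0.0, 0.64, 0.768, 0.0]
force: [-0.1, -0.1, -0.1]
grip_width: 1.004
grip_force: 0.0
time_s: 16.9
eef_pos: [559.2, -228.8, 132.4]
ee_rot: [0.002, 0.64, 0.768, 0.001]
force: [4.7, 2.4, 5.3]
grip_width: 0.537
grip_force: 81.0
```

```bash
python3 -m pendant '0 0 0.003 0;0 0 0.003 0;0 0 0.002 0;0 0 0 0;0 0 0 0'
```

```text
time_s: 17.52
eef_pos: [559.2, -228.8, 125.4]
ee_rot: [0.002, 0.64, 0.769, 0.001]
force: [0.9, 4.2, 13.8]
grip_width: 0.539
grip_force: 82.1
```

```bash
python3 -m pendant '0 0 0.001 0;0 0 0 -0.1;0 0 0 -0.14;0 0 0 -0.14;0 0 0 -0.14;0 0 0 0'; python3 - <<'E'
from h import *
go([558,-228.7,132],90); print(ctrl.sense()['wrist_torque'])
E
```

```text
time_s: 18.27
eef_pos: [559.6, -229.7, 125.4]
ee_rot: [0.003, 0.42, 0.907, -0.0]
force: [1.2, -0.4, 18.9]
grip_width: 0.541
grip_force: 82.3
t 18.27 tcp [ 559.6 -229.7  125.4] tool y ang 40.32 shift [ 0.0018 -0.0006 -0.0066]
yaw -0.8671 joint6 -1.29
[ 0.24501162 -0.04977206  0.09440201]
```

```bash
python3 -m pendant '0 0 0 -0.14;0 0 0 -0.14;0 0 0 -0.14;0 0 0 -0.14;0 0 0 -0.14;0 0 0 -0.14;0 0 0 0;0 0 0 0'; python3 - <<'E'
from h import *
go([558,-228.7,132],90); print(ctrl.sense()['wrist_torque'])
c=cap('wrist','w9')
E
```

```text
time_s: 19.27
eef_pos: [559.8, -229.8, 125.5]
ee_rot: [0.003, 0.014, 1.0, -0.002]
force: [1.6, 1.0, 16.4]
grip_width: 0.535
grip_force: 82.3
t 19.27 tcp [ 559.8 -229.8  125.5] tool y ang 88.35 shift [ 0.0018  0.001  -0.0065]
yaw -0.0288 joint6 -2.13
[ 0.28405606 -0.24806154  0.02776445]
```

```bash
python3 -m pendant '0 0 -0.005 0;0 0 -0.005 0;0 0 -0.005 0;0 0 0 0'
```

```text
time_s: 19.82
eef_pos: [558.3, -228.8, 137.4]
ee_rot: [0.0, 0.014, 1.0, -0.0]
force: [2.5, -0.1, 0.8]
grip_width: 0.539
grip_force: 82.2
```

```bash
python3 -m pendant '0 0 -0.015 0;0 0 -0.025 0;0 0 -0.02 0;0 0 -0.008 0;0 0 0 0;0 0 0 0;0 0 0 0;0 0 0 0'; python3 - <<'E'
from h import *
go([558,-228.7,207],88)
for n in ('wrist','scene','top'):
  c=cap(n,n+'9')
  for q in ['cap_mid','bottle_mouth','bottle','band_mid','flask']: print(n,q,[(np.round(x['at']).tolist(),round(x['p'],2)) for x in models.boxes_of(n,q)[:4]])
s=cv2.imread('pics/scene9.png'); 
cv2.imwrite('pics/m9.png',np.hstack([cv2.resize(s[180:310,140:270],(400,400),interpolation=cv2.INTER_CUBIC),cv2.resize(s[130:260,290:420],(400,400),interpolation=cv2.INTER_CUBIC)]))
E
```

```text
time_s: 20.82
eef_pos: [558.0, -228.7, 204.8]
ee_rot: [-0.0, 0.014, 1.0, 0.0]
force: [-0.9, 0.7, -1.3]
grip_width: 0.534
grip_force: 83.2
t 20.82 tcp [ 558.  -228.7  204.8] tool y ang 88.35 shift [-0.      0.     -0.0022]
yaw 0.0061 joint6 -2.13
wrist cap_mid [([467.0, -323.0, 22.0], 0.92), ([552.0, -232.0, 227.0], 0.8)]
wrist bottle_mouth [([540.0, -230.0, 100.0], 0.88)]
wrist bottle [([544.0, -228.0, 97.0], 0.67)]
wrist band_mid []
wrist flask [([704.0, 1.0, 47.0], 0.89)]
scene cap_mid [([587.0, -111.0, 15.0], 0.47), ([476.0, -329.0, 22.0], 0.45)]
scene bottle_mouth [([580.0, -244.0, 58.0], 0.6)]
scene bottle [([586.0, -241.0, 63.0], 0.7)]
scene band_mid [([614.0, 241.0, 132.0], 0.91)]
scene flask [([752.0, -0.0, 85.0], 0.84)]
top cap_mid [([578.0, -111.0, 25.0], 0.64), ([464.0, -324.0, 22.0], 0.45)]
top bottle_mouth []
top bottle []
top band_mid [([559.0, 238.0, 154.0], 0.75)]
top flask [([722.0, 11.0, 118.0], 0.93)]
```

```bash
python3 -c "
from rig import ctrl
print(ctrl.finish_job())"
```

```text
the job is handed in; nothing more can be done
None
```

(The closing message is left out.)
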